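# Let the walnut out of the nut dispenser

### The arm

A 6-joint arm with a two-finger parallel gripper is mounted at the origin on the work surface. World frame = base frame: x ahead of the robot, y to its left, z up, the work surface at z = 0. Lengths are in m, angles in rad, forces in N, time in s.
With the tool pointing down it reaches from about 0.375 to 0.9 m from the base axis. Payload 3.1 kg.
Tool frame: the origin (TCP) lies midway between the tips of the shut fingers; the grasp point (between the pads) lies 19 mm behind it (manip.hold_point_z is the distance from the TCP to the grasp point, in m); x points along the fingers, y is the direction in which the jaws open and shut, and the axes are right-handed (so a half turn about x gives the same grasp; the last joint's range is limited). The gripper opens to 85 mm and grips with 20 to 120 N. Pads are 22 mm wide; open, the fingers measure 114 mm over their backs; the gripper's body (76 mm by 85 mm) begins 54 mm behind the grasp point. The pads swing forward as they close: fully open they stand 13 mm farther back than shut.
Start: joints at [1.119, 0.527, 1.433, -0, 1.181, -0.178], TCP at [0.168, 0.602, 0.231] pointing down, gripper open.
Joint ranges: [-3.08, 3.08], [-0.75, 2.2], [0.22, 2.44], [-1.43, 4.57], [0, 2.65], [-2.85, 2.85]. Speed limits (rad/s): [2.79, 2.79, 3.14, 3.14, 3.14, 3.14].

### API

Orientations are given as a unit quaternion [x, y, z, w].
In Python, from station import manip, snapshot gives the robot as it stands.
- The arm moves only by the tool play_rows, never from a script. Its argument "series" is a list of rows, each a list of 4 numbers: the shift along the tool's x, y, z in m, then the turn about the tool's x in degrees. In form: [[tx, ty, tz, spin], ...]. A call has 1 to 20 rows; each row is the pose to reach, as a shift and turn from the pose measured when the call began, along the tool's axes at that moment; what a row does not reach only later rows make up. A row lasts 1/10 s, in which the tool goes at most 50 mm and 8.59 degrees, less where a joint would pass 70% of its speed; a pose out of reach is approached as far as the arm can. A call with a gripper value outside its range is refused whole. "claw" is the opening in per cent of the stroke, from 0 (shut) to 100 (fully open), set as the call begins (left out, the last holds). The fingers move at their own pace and stop on an object; "force" is the grip in N (left out, the last holds). Time passes only in rows, so rows that repeat a pose let the fingers close. It gives the time, the measured TCP pose, the force and the opening at its end, in the units of the state.
- manip.sense(): the state, without advancing time (a new reading comes with each control period).
- snapshot(name): name is "scene" or "top" or "wrist"; returns a dict with "image" (420x560x3 uint8, blue, green, red), "depth" (420x560 float32, m along the optical axis (not along the pixel's ray), 0 where there is no reading), "fov_y" (degrees; the focal length in pixels is half the picture's height over the tangent of half this angle, whatever the lens; pixels are square), "cx", "cy" (the principal point, pixels), "R" (3x3) and "t" (3): a world point X has camera coordinates R X + t. Camera axes: x right, y down, z forward; pixel columns grow to the right and rows downward; lengths in m; the calibration is good to about 2 mm. A picture is of the moment at which its call begins.
- manip.sign_off(): hands the job in, once; it reports no verdict.
The state is a dict: "t": time; "q": joint angles; "qd": joint speeds; "tau": joint torques, N m; "tcp_pos": TCP position; "tool_rot": TCP orientation; "force": force on the tool from outside, world axes, zero at the start; "ft_torque": the same for the moment, N m; "finger_gap": opening from 0.0 (shut) to 1.0 (fully open).
Only numpy, scipy, OpenCV 4.12 (cv2) and the standard library are available. Lean on these libraries where they do the work, as an engineer would, in place of code of your own. Each camera call takes 0.05 s, during which the arm holds its last target.

### The job

Let the walnut, the bigger of the two nuts, roll out of the dispenser onto the tray: press down the paddle of the lane it waits in so that the gate lifts, and once the walnut is on the tray let the paddle come back up so that the gate shuts. Leave the smaller nut and its paddle alone, do not touch the nuts or the gates themselves, and do not shift the things standing around the dispenser.

Things in the scene. Friction and masses are not known exactly. Their poses are not given: they have to be found in the camera images.
- dispenser: fixed nut dispenser, 107 mm high, wooden base 225 by 146 mm; origin on the table under the lever axle, x from the paddles (robot's side) to the gates and tray, y to the left lane, z up. Two open-topped chutes, 44 mm wide, walls 62 mm high, at y = +45 (left) and -45 mm (right), run from x = 57 to 185 mm, falling 15 degrees to +x, floors 52 mm high where the nuts wait. A two-armed lever rocks over each
- paddle_left (a point): grey plastic press paddle, 42 (x) by 46 (y) by 6 mm, on the near end of the left lever; origin at the centre of its upper face, z out of it, axes as the dispenser's at rest. At rest it is level, 104 mm above the table, at dispenser x = -85, y = +45 mm, free air beneath. Pressing takes about 1.5 N at first, 3 to 4 N at the bottom, 28 to 30 mm lower; a spring brings it back
- paddle_right (a point): grey plastic press paddle, 42 (x) by 46 (y) by 6 mm, on the near end of the right lever; origin at the centre of its upper face, z out of it, axes as the dispenser's at rest. At rest it is level, 104 mm above the table, at dispenser x = -85, y = -45 mm, free air beneath. Pressing takes about 1.5 N at first, 3 to 4 N at the bottom, 28 to 30 mm lower; a spring brings it back
- gate_left (a point): steel wire gate 43 mm wide and 45 mm high hanging from the far end of the left lever, closing the left chute; origin at the middle of its foot (dispenser x = 120 mm, 4 mm above the chute floor when shut). The nut in that chute rests against its inner side
- gate_right (a point): steel wire gate 43 mm wide and 45 mm high hanging from the far end of the right lever, closing the right chute; origin at the middle of its foot (dispenser x = 120 mm, 4 mm above the chute floor when shut). The nut in that chute rests against its inner side
- lever_left (a joint): tilt of the left rocking lever, rad: 0 = at rest, gate shut; grows as its paddle is pressed down; 0.36 = fully pressed (stop), gate foot about 50 mm over the chute floor. The walnut can pass under from about 0.25 on. Hinged on an axle along dispenser y, at dispenser x = 0, 96 mm above the table
- lever_right (a joint): tilt of the right rocking lever, rad: 0 = at rest, gate shut; grows as its paddle is pressed down; 0.36 = fully pressed (stop), gate foot about 50 mm over the chute floor. The walnut can pass under from about 0.25 on. Hinged on an axle along dispenser y, at dispenser x = 0, 96 mm above the table
- walnut: walnut in its shell, a brown ball 32 mm in diameter, about 16 g, origin at its centre; at the start it waits behind the gate of the left or of the right chute (either may be drawn). Freed, it rolls by itself into the tray in about a second
- macadamia: macadamia nut in its shell, a brown ball 20 mm in diameter, about 10 g, origin at its centre; at the start it waits behind the other gate
- tray: fixed white plastic tray with a rattan edge, 200 (x) by 270 (y) mm, rim 21 mm high, floor 4 mm thick; origin on the table at the middle of its near edge (the dispenser's side), its centre 100 mm further along its x, axes about as the dispenser's. It lies at the mouths of both chutes
- soju_glass: clear soju glass, 50 mm across, 62 mm high, standing beside the dispenser; origin at the centre of its underside
- shot_cup: white ceramic shot cup, 52 mm across, 45 mm high, standing beside the dispenser; origin at the centre of its underside
- opener: flat steel bottle opener, 122 by 32 by 5 mm, lying beside the dispenser; origin under its middle, x along it
- tin: small grey plastic tin with a steel latch, 87 by 62 by 33 mm, beside the dispenser; origin at the centre of its underside
There are look-alikes about, which are no part of the job. What is shaped like the walnut but green is not meant.

How it is judged:
On the way, in this order (a step that is already met when the one before it is completed fails the run):
1. the paddle of the walnut's lane is pressed down by the fingers and its gate is raised (((y of walnut in the frame of dispenser above 0 m and value of joint lever_left above 0.2 rad and contact force between the fingers and lever_left_c0 above 0.3 N) or (y of walnut in the frame of dispenser below 0 m and value of joint lever_right above 0.2 rad and contact force between the fingers and lever_right_c0 above 0.3 N))), for 0.05 s.
2. the walnut has rolled onto the tray (x of walnut in the frame of tray between 0 and 0.2 m and y of walnut in the frame of tray between -0.135 and 0.135 m and z of walnut in the frame of tray below 0.026 m), for 0.2 s.
At the end, for the whole second after the job is handed in: the walnut lies still (under 30 mm/s) on the tray, within its rim; the macadamia is still in its chute behind its gate; both levers are back at rest (below 0.04 rad) (all of step 2 and linear speed of walnut below 0.03 m/s and x of macadamia in the frame of dispenser between 0.055 and 0.12 m and z of macadamia in the frame of dispenser between 0.05 and 0.085 m and value of joint each of lever_left, lever_right below 0.04 rad); the robot touches nothing.
It fails at once if the smaller nut's lever is tilted (over 0.1 rad) ((y of macadamia in the frame of dispenser above 0 m and value of joint lever_left above 0.1 rad) or (y of macadamia in the frame of dispenser below 0 m and value of joint lever_right above 0.1 rad)).
It fails at once if a nut is touched by the robot (contact force between any of the fingers, the arm and walnut above 0.2 N or contact force between any of the fingers, the arm and macadamia above 0.2 N).
It fails at once if a nut is lifted (height (world z) of walnut above 0.095 m or height (world z) of macadamia above 0.09 m).
It fails at once if a gate is touched by the robot (contact force between any of the fingers, the arm and lever_left_c4 above 0.5 N or contact force between any of the fingers, the arm and lever_left_c5 above 0.5 N or contact force between any of the fingers, the arm and lever_left_c6 above 0.5 N or contact force between any of the fingers, the arm and lever_left_c7 above 0.5 N or contact force between any of the fingers, the arm and lever_left_c8 above 0.5 N or contact force between any of the fingers, the arm and lever_right_c4 above 0.5 N or contact force between any of the fingers, the arm and lever_right_c5 above 0.5 N or contact force between any of the fingers, the arm and lever_right_c6 above 0.5 N or contact force between any of the fingers, the arm and lever_right_c7 above 0.5 N or contact force between any of the fingers, the arm and lever_right_c8 above 0.5 N).
It fails at once if the glass, cup, opener or tin is moved by more than 15 mm (distance of any of soju_glass, shot_cup, opener, tin from where it was at the start of the episode above 0.015 m).
It also fails if it takes over 32 s, if anything falls off the work surface, if the arm or the gripper's body presses on something with over 40 N, if the wrist force passes 120 N, or if a joint passes its speed limit or range.

## Working session

There is one attempt and no reset: what is moved stays moved. The work goes in short steps, Python scripts to look and compute and a tool call to move; the robot and the scene stay as the last step left them, time stands still between calls to the robot, and variables do not carry over. Pictures are saved under pics/ and viewed, and the job is handed in when it is done.

Besides the shell and the picture viewer there is one more tool, called after "Emit:" by a JSON object that holds its "api" and its "payload", one argument or row to a line. play_rows: Moves the arm, as the interface text tells. Its arguments: {"type":"object","properties":{"series":{"type":"array","items":{"type":"array","items":{"type":"number"}}},"claw":{"type":"number"},"force":{"type":"number"}},"required":["series"]}

```bash
mkdir -p pics; python3 - <<'E'
from station import manip, snapshot
import cv2,pickle
print(manip.sense())
for n in ("scene","top"):
    s=snapshot(n); pickle.dump(s,open(f"pics/{n}.pkl","wb")); cv2.imwrite(f"pics/{n}0.png",s["image"]); print(n,s["fov_y"],s["cx"],s["cy"],s["R"],s["t"])
E
```

```text
{'t': 0.0, 'q': array([ 1.11949789e+00,  5.28469557e-01,  1.43390072e+00,  5.56514030e-05,
        1.18139906e+00, -1.78488009e-01]), 'qd': array([ 0.00023238,  0.00018527, -0.00154735,  0.00265379,  0.00054553,
       -0.00243352]), 'tau': array([-4.68570979e-04, -4.42345583e+01, -1.78026706e+01, -1.34018023e-04,
        8.36914434e-03,  1.51897763e-05]), 'tcp_pos': array([0.16803307, 0.60124855, 0.23033204]), 'tool_rot': array([ 0.09543549,  0.70079284, -0.09688768,  0.70028154]), 'force': array([-0.0435793 ,  1.04943887, -0.24433186]), 'ft_torque': array([ 0.01422481,  0.02576962, -0.00843831]), 'finger_gap': 1.0000715386084231}
scene 57.25261422853045 278.09642295807885 204.53805733664416 [[ 0.42733405  0.9040019   0.01289058]
 [ 0.79588287 -0.36938424 -0.47971424]
 [-0.42890101  0.21525762 -0.87733009]] [-0.22554299 -0.43681966  1.09117073]
top 44.785520264459045 275.6871782517257 202.2070888840937 [[ 7.68189081e-02 -9.97045059e-01 -8.09088807e-05]
 [-9.77165257e-01 -7.52711130e-02 -1.98701586e-01]
 [ 1.98108344e-01  1.53431002e-02 -9.80060035e-01]] [-0.05274457  0.5699172   1.12940924]
```

View pics/scene0.png

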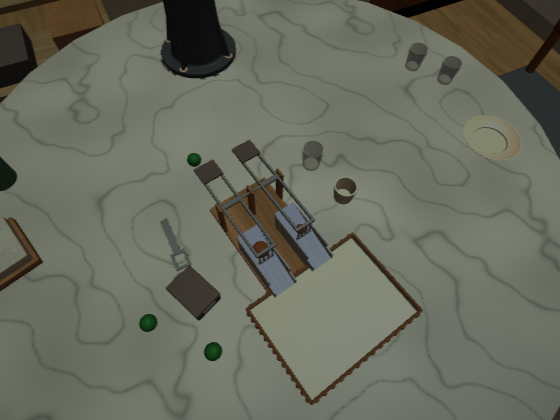

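View pics/top0.png

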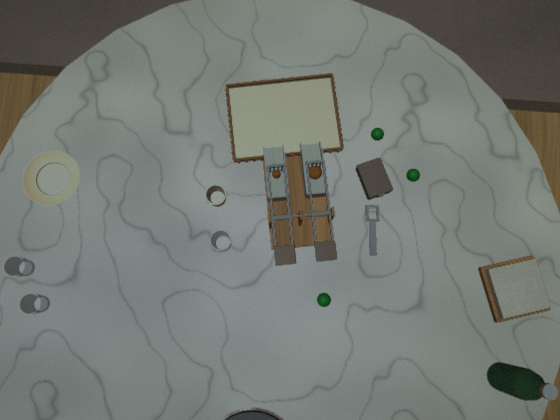

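```bash
cat > h.py <<'E'
import numpy as np,pickle
def ray(s,u,v,z):
    f=s["image"].shape[0]/2/np.tan(np.radians(s["fov_y"])/2)
    d=np.array([(u-s["cx"])/f,(v-s["cy"])/f,1]); R=np.array(s["R"]);t=np.array(s["t"])
    c=-R.T@t; w=R.T@d; return c+w*(z-c[2])/w[2]
def proj(s,X):
    f=s["image"].shape[0]/2/np.tan(np.radians(s["fov_y"])/2)
    p=np.array(s["R"])@X+s["t"]; return f*p[0]/p[2]+s["cx"],f*p[1]/p[2]+s["cy"]
def cloud(s):
    f=s["image"].shape[0]/2/np.tan(np.radians(s["fov_y"])/2)
    v,u=np.indices(s["depth"].shape);d=s["depth"]
    P=np.stack([(u-s["cx"])/f*d,(v-s["cy"])/f*d,d],-1)
    return (P-np.array(s["t"]))@np.array(s["R"])
E
python3 - <<'E'
import pickle,cv2,numpy as np
from h import *
s=pickle.load(open("pics/top.pkl","rb")); c=pickle.load(open("pics/scene.pkl","rb"))
a=cv2.resize(s["image"][130:280,250:350],None,fx=4,fy=4,interpolation=cv2.INTER_CUBIC)
b=cv2.resize(c["image"][130:280,185:335],None,fx=4,fy=4,interpolation=cv2.INTER_CUBIC)[:, :400]
b=cv2.resize(c["image"][130:305,185:335],None,fx=3.4,fy=3.4,interpolation=cv2.INTER_CUBIC)[:600,:400]
cv2.imwrite("pics/crop1.png",np.hstack([a,np.vstack([b,np.zeros((600-b.shape[0],400,3),np.uint8)])]))
# paddles by colour+height
for n,S,win in(("top",s,(235,275,265,345)),("scene",c,(130,190,185,270))):
    P=cloud(S); m=np.zeros(P.shape[:2],np.uint8); r0,r1,c0,c1=win
    m[r0:r1,c0:c1]=(np.abs(P[r0:r1,c0:c1,2]-.104)<.012)
    m=cv2.morphologyEx(m,cv2.MORPH_OPEN,np.ones((7,7),np.uint8))
    k,l,st,ce=cv2.connectedComponentsWithStats(m)
    for i in range(1,k): 
        q=P[l==i]; print(n,ce[i],st[i],ray(S,*ce[i],.104).round(4),q.mean(0).round(4),q.max(0)-q.min(0))
# nuts
    h=cv2.cvtColor(S["image"],cv2.COLOR_BGR2HSV)
E
```

```text
top [325.17158177 250.56032172] [315 241  21  20 373] [ 0.4633 -0.126   0.104 ] [ 0.4634 -0.126   0.1036] [0.04543679 0.04586775 0.01246252]
top [285.13623978 254.0653951 ] [274 245  22  20 367] [ 0.4489 -0.0391  0.104 ] [ 0.449  -0.0391  0.1038] [0.04361082 0.04866274 0.01270762]
scene [244.54081633 150.75510204] [235 142  20  19 294] [ 0.4518 -0.0425  0.104 ] [ 0.4503 -0.042   0.102 ] [0.04528379 0.04489586 0.00737433]
scene [208.35635359 171.56353591] [197 162  23  20 362] [ 0.4689 -0.1283  0.104 ] [ 0.4676 -0.1281  0.1021] [0.04547178 0.04594061 0.00817026]
```

View pics/crop1.png

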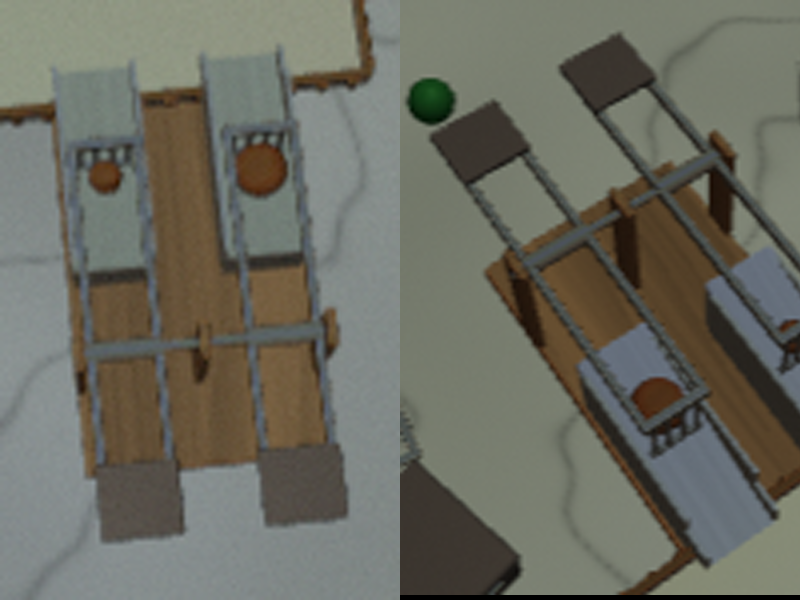

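```bash
python3 - <<'E'
from station import manip
import numpy as np
from scipy.spatial.transform import Rotation as R
s=manip.sense(); r=R.from_quat(s["tool_rot"]); print(r.as_matrix().round(3))
for p in ([.38,.33,.23],[.46,.1,.2],[.46,-.126,.16]): print((r.inv().apply(np.array(p)-s["tcp_pos"])).round(3))
E
```

```text
[[-0.001  0.269  0.963]
 [-0.002  0.963 -0.269]
 [-1.    -0.002 -0.   ]]
[ 0.001 -0.204  0.277]
[ 0.031 -0.404  0.416]
[ 0.071 -0.622  0.477]
```

Emit:
{"api": "play_rows", "payload": {
  "series": [
    [0,-0.025,0.035,-2],
    [0,-0.05,0.07,-4],
    [0,-0.076,0.104,-6],
    [0,-0.102,0.138,-8],
    [0,-0.128,0.173,-10],
    [0,-0.153,0.208,-12],
    [0,-0.179,0.242,-14],
    [0,-0.204,0.277,-16],
    [0,-0.237,0.3,-18],
    [0,-0.27,0.323,-20],
    [0.01,-0.304,0.346,-22],
    [0.01,-0.337,0.37,-24],
    [0.02,-0.37,0.393,-25],
    [0.03,-0.404,0.416,-25],
    [0.03,-0.44,0.426,-25],
    [0.03,-0.476,0.436,-25],
    [0.03,-0.513,0.446,-25],
    [0.03,-0.55,0.456,-25],
    [0.03,-0.586,0.466,-25],
    [0.03,-0.622,0.477,-25]
  ],
  "claw": 0,
  "force": 40
}}

```text
t: 2.1
tcp_pos: [0.4593, -0.1276, 0.2012]
tool_rot: [-0.058, 0.705, 0.057, 0.704]
force: [0.6, 0.1, 0.5]
finger_gap: 0.004
```

```bash
python3 - <<'E'
from station import manip, snapshot
import cv2,numpy as np
from scipy.spatial.transform import Rotation as R
s=manip.sense(); r=R.from_quat(s["tool_rot"]); print(s["tcp_pos"],r.as_matrix().round(3))
w=snapshot("wrist");c=snapshot("scene")
cv2.imwrite("pics/w1.png",np.hstack([cv2.resize(w["image"],(400,300)),cv2.resize(c["image"][100:310,130:410],(400,300))]))
for p in ([.463,-.127,.104],): print((r.inv().apply(np.array(p)-s["tcp_pos"])).round(4))
E
```

```text
[ 0.45925865 -0.12764707  0.20124278] [[-0.002 -0.162  0.987]
 [-0.001  0.987  0.162]
 [-1.    -0.001 -0.002]]
[0.0972 0.0001 0.004 ]
```

View pics/w1.png

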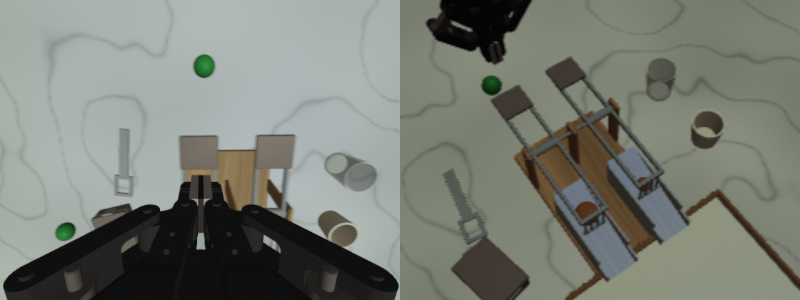

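The wrist view shows the closed fingers (col 200) lined up with the right paddle (col 199), which belongs to the walnut's lane. The other paddle is at col 275, well clear. Descending.

Emit:
{"api": "play_rows", "payload": {
  "series": [
    [0.03,0,0.001,0],
    [0.06,0,0.001,0],
    [0.08,0,0.001,0],
    [0.09,0,0.001,0],
    [0.097,0,0.001,0],
    [0.102,0,0.001,0],
    [0.107,0,0.001,0],
    [0.112,0,0.001,0],
    [0.116,0,0.001,0],
    [0.12,0,0.001,0],
    [0.122,0,0.001,0],
    [0.122,0,0.001,0],
    [0.122,0,0.001,0]
  ]
}}

```text
t: 3.5
tcp_pos: [0.4628, -0.1316, 0.0798]
tool_rot: [-0.058, 0.704, 0.054, 0.706]
force: [0.3, 1.2, 2.7]
finger_gap: 0.006
```

```bash
python3 - <<'E'
from station import manip, snapshot
import cv2,numpy as np
t=snapshot("top");c=snapshot("scene");s=manip.sense();print(s["tcp_pos"],s["force"])
cv2.imwrite("pics/w2.png",np.hstack([cv2.resize(t["image"][70:280,200:400],(400,420)),cv2.resize(c["image"][100:310,150:350],(400,420))]))
E
```

```text
[ 0.46272702 -0.13161356  0.07982233] [ 1.43771556 -0.25124685  3.17374691]
```

View pics/w2.png

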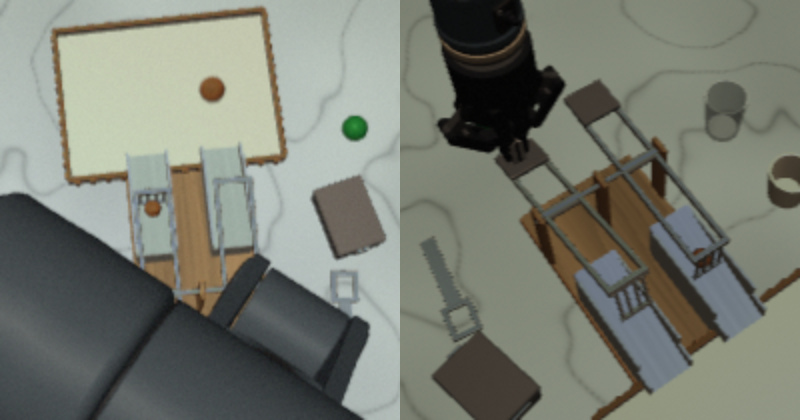

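The walnut is on the tray (left panel, 212,89), the macadamia is still behind its gate (152,208), and the paddle is pressed. Next I release gently.

Emit:
{"api": "play_rows", "payload": {
  "series": [
    [0,0,0,0],
    [0,0,0,0],
    [-0.005,0,0,0],
    [-0.01,0,0,0],
    [-0.015,0,0,0],
    [-0.02,0,0,0],
    [-0.025,0,0,0],
    [-0.03,0,0,0],
    [-0.04,0,0,0],
    [-0.06,0,0,0],
    [-0.09,0,0,0],
    [-0.12,0,0,0],
    [-0.13,0,0,0],
    [-0.13,0,0,0],
    [-0.13,0,0,0],
    [-0.13,0,0,0],
    [-0.13,0,0,0],
    [-0.13,0,0,0],
    [-0.13,0,0,0],
    [-0.13,0,0,0]
  ]
}}

```text
t: 5.6
tcp_pos: [0.4623, -0.1309, 0.2095]
tool_rot: [-0.058, 0.704, 0.054, 0.706]
force: [-0.1, -0.1, 0.4]
finger_gap: -0.002
```

```bash
python3 - <<'E'
from station import manip, snapshot
import cv2,numpy as np
from h import *
def nut(t):
    h=cv2.cvtColor(t["image"],cv2.COLOR_BGR2HSV)[85:150,240:332]
    m=((h[...,0]<15)&(h[...,1]>140)).astype(np.uint8)
    m=cv2.morphologyEx(m,cv2.MORPH_OPEN,np.ones((5,5),np.uint8))
    k,l,st,ce=cv2.connectedComponentsWithStats(m)
    return [(ce[i]+[240,85],st[i][4],ray(t,*(ce[i]+[240,85]),.02).round(4)) for i in range(1,k)]
t=snapshot("top");c=snapshot("scene");print(nut(t))
for i in range(6): t2=snapshot("top")
print(nut(t2));s=manip.sense();print(s["t"],s["tcp_pos"],s["force"])
P=cloud(c);print("right paddle z",np.median(P[168:175,204:212,2]),"left",np.median(P[147:154,241:248,2]))
cv2.imwrite("pics/w3.png",np.hstack([cv2.resize(t["image"][70:280,200:400],(400,420)),cv2.resize(c["image"][100:310,150:350],(400,420))]))
E
```

```text
[(array([302.    ,  86.3125]), np.int32(32), array([ 0.8819, -0.0514,  0.02  ]))]
[(array([302.    ,  86.3125]), np.int32(32), array([ 0.8819, -0.0514,  0.02  ]))]
6.0 [ 0.46240129 -0.13095496  0.20987523] [-0.17077468  0.75764248 -0.5861411 ]
right paddle z 0.10242864151142139 left 0.10219364055680999
```

View pics/w3.png

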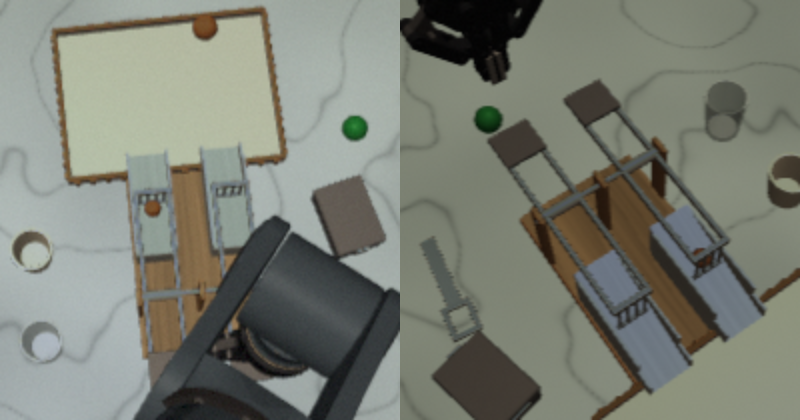

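The walnut rests against the far inner rim (left panel, 205,27) and both paddles are level. My mask window clipped the ball, so I'm repeating the stillness check with a wider one.

```bash
python3 - <<'E'
from station import manip, snapshot
import cv2,numpy as np
from h import *
a=snapshot("top")
for i in range(10): b=snapshot("top")
for t in (a,b):
    P=cloud(t); m=np.zeros((420,560),bool); m[72:150,240:332]=P[72:150,240:332,2]>.025
    v,u=np.nonzero(m); print(len(u),u.mean(),v.mean(),ray(t,u.mean(),v.mean(),.028).round(4),P[m][:,2].max())
print(manip.sense()["t"])
E
```

```text
313 299.4408945686901 121.15335463258786 [ 0.786  -0.0511  0.028 ] 1.2201280448041043
304 300.5394736842105 122.23355263157895 [ 0.7834 -0.054   0.028 ] 1.2201280448041043
6.55
```

```bash
python3 - <<'E'
from station import manip, snapshot
import cv2,numpy as np
from h import *
a=snapshot("top")
for i in range(10): b=snapshot("top")
for t in (a,b):
    P=cloud(t); z=P[72:105,285:320,2]; m=(z>.026)&(z<.05)
    v,u=np.nonzero(m);u=u+285;v=v+72; print(len(u),u.mean(),v.mean(),ray(t,u.mean(),v.mean(),.03).round(4),z[m].max())
# tray far corners inner edge check
print([ray(a,*p,.021).round(3) for p in ((228,84),(332,75),(234,160),(342,151))])
print(manip.sense()["t"])
E
```

```text
93 301.9462365591398 82.39784946236558 [ 0.8878 -0.0504  0.03  ] 0.039767511278875504
92 301.7717391304348 82.3695652173913 [ 0.8878 -0.05    0.03  ] 0.039761796741289546
[array([0.873, 0.135, 0.021]), array([ 0.918, -0.125,  0.021]), array([0.677, 0.101, 0.021]), array([ 0.72 , -0.16 ,  0.021])]
7.1
```

```bash
python3 -c "
from station import manip
print(manip.sign_off())"
```

```text
the job is handed in; nothing more can be done
None
```

The walnut is on the tray and its gate is shut again; I handed the job in at about 7.1 s, and no verdict was reported. The walnut was in the right lane. I pressed that paddle down about 24 mm with the closed fingers until the walnut rolled out, then released it slowly and withdrew to 0.21 m.

**Last checks:**
- **Walnut:** it lies against the far inner rim of the tray at about (0.888, -0.050). It moved less than 0.5 mm in 0.5 s, and its top is about 40 mm high, so it sits on the floor and not on the rim.
- **Levers:** both paddles are level again at 102 mm, as measured before pressing.
- **Macadamia:** it is still behind its shut gate.
- **Surroundings:** the glass, cup, opener and tin look where they were; I checked these by eye only.
- **Contact:** the gripper was about 100 mm above the paddles, with no contact force beyond noise.

**What failed or disagreed:**
- My first two stillness checks used faulty image windows, so I discarded them and redid the check.
- The two cameras differed by 2–6 mm on the paddle positions.
- The tool drifted about 4 mm sideways during the press, with no visible effect.

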